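# Make up the puncture kit and the hub kit

### The job

Make up two kits for the day's bike repairs from the parts along the front of the bench. The red tray gets the bottle with the green cap (standing), the yellow tyre lever and the orange patch box; the blue tray gets the steel bearing and the amber grease jar, every thing flat on the tray's floor, right side up, in a compartment of its own (any one will do). Leave the black lever, the bottle with the red cap and the labelled tin where they are, and let go of everything at the end.

Things in the scene. Friction and masses are not known exactly. Their poses are not given: they have to be found in the camera images.
- red_tray: Red kit tray, open on top, screwed to the bench, 130 (its x) x 256 (its y) x 16 mm high outside, walls 4 mm. Its floor is 5 mm above the bench. Two 4 mm dividers, 10 mm high (5 mm above the floor), run along its x at its y = -42 and +42 mm, leaving three equal compartments side by side, each 122 mm (x) by 80 mm (y), centred at its y = -84, 0 and +84 mm, x = 0. Origin: centre of its underside, at bench height; z up.
- blue_tray: Blue kit tray, open on top, screwed to the bench, 130 (its x) x 256 (its y) x 16 mm high outside, walls 4 mm. Its floor is 5 mm above the bench. Two 4 mm dividers, 10 mm high (5 mm above the floor), run along its x at its y = -42 and +42 mm, leaving three equal compartments side by side, each 122 mm (x) by 80 mm (y), centred at its y = -84, 0 and +84 mm, x = 0. Origin: centre of its underside, at bench height; z up.
- sealant_bottle: Sealant: small closed squeeze bottle standing upright: white body 40 mm in diameter up to 52 mm high, with a green band round it, then a green cap 24 mm in diameter from 58 mm to the top at 75 mm. Mass about 90 g. Origin: centre of its underside; z up along its axis.
- yellow_lever: Wanted: yellow plastic tyre lever lying flat: a straight bar 95 mm long along its x; the middle 62 mm is 20 mm wide (its y) and 12 mm thick, the ends are 15 mm wide and 10 mm thick. A small grey stripe lies on its top. About 30 g. Origin: centre of its underside; x along its length, z up.
- patch_box: Patch box: small closed orange plastic box, 60 (its x) x 40 (its y) x 22 mm high, with a thin white line round it and a pale label on top. About 50 g. Origin: centre of its underside; z up.
- bearing: Wheel bearing: flat steel disc 46 mm in diameter and 16 mm high, with a black seal ring and dark centre on top (solid). About 90 g. Origin: centre of its underside; z up along its axis.
- grease_jar: Grease jar: small closed jar, amber body 40 mm in diameter and 30 mm high, black lid 42 mm in diameter above it, 42 mm high in all. About 80 g. Origin: centre of its underside; z up.
- black_lever: Not wanted, stays where it is: black plastic tyre lever lying flat: a straight bar 95 mm long along its x; the middle 62 mm is 20 mm wide (its y) and 12 mm thick, the ends are 15 mm wide and 10 mm thick. A small grey stripe lies on its top. About 30 g. Origin: centre of its underside; x along its length, z up.
- oil_bottle: Oil, not wanted, stays where it is: small closed squeeze bottle standing upright: white body 40 mm in diameter up to 52 mm high, with a red band round it, then a red cap 24 mm in diameter from 58 mm to the top at 75 mm. Mass about 90 g. Origin: centre of its underside; z up along its axis.
- rim_tape_tin: Round metal tin with a white and red label, 74 mm in diameter, 72 mm high, standing beside the work; stays where it is. Origin: centre of its underside; z up.

How it is judged:
By the outcome, as a careful person would: the job done as asked, in the order asked, and still so for the second after the job is handed in, with the robot touching nothing.
It also fails if it takes over 138 s, if anything falls off the work surface, if the arm or the gripper's body presses on something with over 40 N, if the wrist force passes 120 N, or if a joint passes its speed limit or range.

### The arm

A 7-joint arm with a two-finger parallel gripper is mounted at the origin on the work surface. World frame = base frame: x ahead of the robot, y to its left, z up, the work surface at z = 0. Lengths are in m, angles in rad, forces in N, time in s.
With the tool pointing down it reaches from about 0.425 to 0.95 m from the base axis. Payload 4.7 kg.
Tool frame: the origin (TCP) lies between the finger pads; the fingertips stand 25 mm ahead of it and the grasp point (between the pads) lies 6 mm ahead of it; z points along the fingers, y is the line along which they close (so a half turn about z gives the same grasp; the last joint's range is limited). The gripper opens to 85 mm and grips with 20 to 120 N. Pads are 22 mm wide; open, the fingers measure 114 mm over their backs; the gripper's body (76 mm by 85 mm) begins 54 mm behind the grasp point. The pads swing forward as they close: fully open they stand 13 mm farther back than shut.
Start: joints at [1.286, 0.469, -0.049, 1.532, 0.024, 1.141, -0.082], TCP at [0.171, -0.653, 0.256] pointing down, gripper open.
Joint ranges: [-2.59, 2.59], [-0.33, 1.99], [-1.39, 1.29], [0.1, 2.45], [-1.04, 4.18], [0.21, 1.99], [-2.66, 2.66]. Speed limits (rad/s): [2.57, 2.57, 3.14, 3.14, 3.14, 3.14, 3.14].

### API

Orientations are given as a 3x3 rotation matrix whose columns are the frame's x, y, z axes.
In Python, from rig import * gives the robot as it stands. Calls block until the motion is done:
- movep(position, orientation): joint-space move of the TCP to a pose.
- move_l(position, attitude=None, feed=0.15, until_force=None): straight line of the TCP; attitude=None keeps the orientation; feed is the mean speed in m/s. With until_force (N) it stops when the force on the tool has changed by that much, and returns True; else False.
- move_joints(angles): joint-space move.
- command_gripper(opening, newtons=None): finger opening in m; newtons is the grip in N (None keeps the last); returns when the fingers have stopped.
- sleep(seconds).
- inverse_kinematics(position, orientation): joint angles nearest the present ones, or None.
- sense(): the state.
- camera(name): name is "scene" or "top" or "wrist"; returns (picture, depth): 400x640x3 uint8, red, green, blue; 400x640 float32, m along the optical axis (not along the pixel's ray), 0 where there is no reading.
- camera_params(name): a dict with "K" (3x3 intrinsics, pixels), "position" and "rotation" of the camera in the world; the wrist camera has in their place "tool_from_camera" (4x4, takes a point from camera to tool coordinates, whose origin is the TCP and whose axes are the flange's). Camera axes: x right, y down, z forward; pixel columns grow to the right and rows downward; lengths in m; the calibration is good to about 2 mm. A picture is of the moment at which its call begins: read the wrist's pose just before it. camera_params takes no time and is no camera call.
A pose or a line that the arm cannot do raises Unreachable and nothing moves.
- finish_job(): hands the job in; it is judged then, once.
The state is a dict: "time_s": time; "joint_pos": joint angles; "qd": joint speeds; "joint_efforts": joint torques, N m; "position": TCP position; "tcp_rot": TCP orientation; "wrist_force": force on the tool from outside, world axes, zero at the start; "ft_torque": the same for the moment, N m; "finger_gap": finger opening in m; "gripper_force": force on a finger pad.
Only numpy, scipy, OpenCV 4.12 (cv2) and the standard library are available. Lean on these libraries where they do the work, as an engineer would, in place of code of your own. Each camera call takes 0.05 s, during which the arm holds its last target. There are 200 camera calls.

## Working session

There is one attempt and no reset: what is moved stays moved. The work goes in short steps, each a Python script; the robot and the scene stay as the last script left them, time stands still between calls to the robot, and variables do not carry over. Pictures are saved under pics/ and viewed, at most 14 in all, crops included, and the job is handed in when it is done.

```bash
mkdir -p pics; ls; python3 - <<'E'
from rig import *
import cv2,numpy as np
for n in ("top","scene"):
    im,d=camera(n); cv2.imwrite(f"pics/{n}0.png",im[:,:,::-1]); np.savez(f"{n}0.npz",im=im,d=d)
    print(n,camera_params(n))
print(camera_params("wrist")); print(sense())
E
```

```text
pics
top {'K': array([[457.70884631,   0.        , 317.63597106],
       [  0.        , 457.70884631, 197.48794275],
       [  0.        ,   0.        ,   1.        ]]), 'position': array([0.38948894, 0.02364208, 1.40126905]), 'rotation': array([[-0.02328561, -0.9931422 ,  0.11457033],
       [-0.99969488,  0.02407622,  0.00552154],
       [-0.00824209, -0.11440679, -0.9933998 ]])}
scene {'K': array([[406.73028903,   0.        , 315.23823027],
       [  0.        , 406.73028903, 200.55422062],
       [  0.        ,   0.        ,   1.        ]]), 'position': array([ 1.03205871, -0.03878764,  0.86356175]), 'rotation': array([[ 0.0624558 ,  0.84258364, -0.53493185],
       [ 0.99801861, -0.04863124,  0.03992316],
       [ 0.0076242 , -0.53636538, -0.84395145]])}
{'K': array([[305.63045908,   0.        , 319.45997917],
       [  0.        , 305.63045908, 196.13341821],
       [  0.        ,   0.        ,   1.        ]]), 'tool_from_camera': array([[ 1.39958488e-03, -9.62560353e-01, -2.71063845e-01,
         6.95991637e-02],
       [ 9.99998191e-01,  1.69636281e-03, -8.60569363e-04,
     
[... 355 characters left out ...]
04, -5.82103048e-04, -9.62276978e-04, -3.82721114e-03,
        3.87656901e-05, -1.60153191e-03,  5.59242402e-05]), 'joint_efforts': array([ 8.23631945e-05, -5.11516643e+01, -4.73446527e-02, -2.38390839e+01,
        1.06615748e-02,  4.38385803e-03,  2.53838311e-05]), 'position': array([ 0.17068125, -0.65256481,  0.25537324]), 'tcp_rot': array([[ 9.67454752e-01,  2.53043582e-01, -4.99215141e-04],
       [ 2.53044068e-01, -9.67453280e-01,  1.68834970e-03],
       [-5.57412685e-05, -1.75972537e-03, -9.99998450e-01]]), 'wrist_force': array([-0.51101554, -0.81073474, -0.96044408]), 'ft_torque': array([-0.0165539 ,  0.02208978, -0.01953058]), 'gripper_force': 0.0, 'finger_gap': 0.08590430174469865}
```

View pics/top0.png

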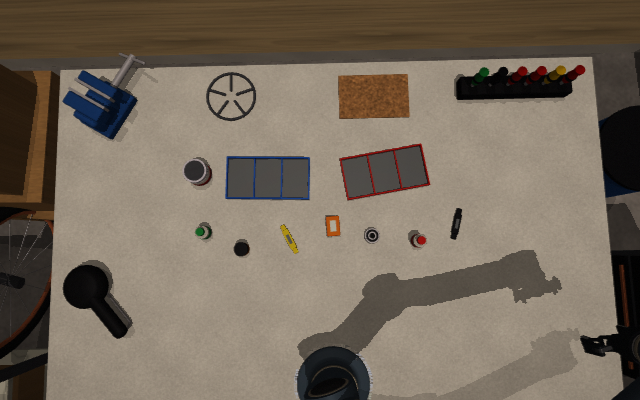

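View pics/scene0.png

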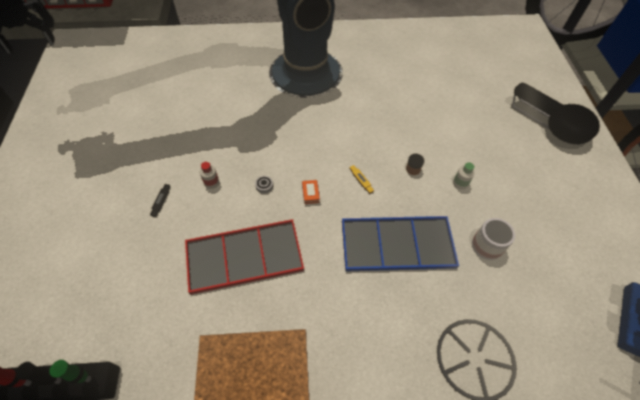

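The top view shows, from left to right: green-cap bottle (203,232), grease jar (241,248), yellow lever (289,238), patch box (333,226), bearing (371,235), red-cap bottle (418,240) and black lever (456,223). The blue tray is at (268,177), the red tray at (385,171) and the tin at (198,171).

```bash
cat > h.py <<'E'
from rig import *
import cv2,numpy as np
def cast(uv,K,p,R,z):
    uv=np.atleast_2d(np.asarray(uv,float)); r=np.c_[(uv-K[[0,1],2])/K[0,0],np.ones(len(uv))]@R.T
    return p+r*((z-p[2])/r[:,2])[:,None]
def fixed(n):
    c=camera_params(n); return c["K"],c["position"],c["rotation"]
def wristpose(s):
    c=camera_params("wrist"); T=c["tool_from_camera"]; R=s["tcp_rot"]
    return c["K"],s["position"]+R@T[:3,3],R@T[:3,:3]
HSV={"red":[((0,110,60),(6,255,255)),((172,110,60),(180,255,255))],"blue":[((105,110,50),(125,255,255))],
 "green":[((50,90,40),(85,255,255))],"yellow":[((22,130,90),(32,255,255))],"orange":[((7,150,100),(18,255,255))],
 "dark":[((0,0,0),(180,255,60))]}
def blobs(im,col,box=(0,0,640,400),amin=20):
    h=cv2.cvtColor(im,cv2.COLOR_RGB2HSV); m=sum(cv2.inRange(h,a,b) for a,b in HSV[col])
    k=np.zeros_like(m); x0,y0,x1,y1=box; k[y0:y1,x0:x1]=1
    m=cv2.morphologyEx(m*k,cv2.MORPH_CLOSE,np.ones((5,5)))
    c,_=cv2.findContours(m,cv2.RETR_EXTERNAL,cv2.CHAIN_APPROX_NONE)
    return sorted([q for q in c if cv2.contourArea(q)>=amin],key=cv2.contourArea,reverse=True)
def rect(c,cam,z):
    """world min-area rectangle: centre, (long, short), yaw of long side"""
    P=cast(c[:,0]+0.0,*cam,z)[:,:2].astype(np.float32)*1000
    b=cv2.boxPoints(cv2.minAreaRect(P)); e=[b[1]-b[0],b[2]-b[1]]; e.sort(key=np.linalg.norm)
    return b.mean(0)/1000,(np.linalg.norm(e[1]),np.linalg.norm(e[0])),np.arctan2(e[1][1],e[1][0])
def down(a): # closing line (tool y) at world angle a
    c,s=np.cos(a),np.sin(a); return np.array([[-s,c,0],[c,s,0],[0,0,-1.]])
E
python3 - <<'E'
from h import *
f=np.load("top0.npz"); im=f["im"]; cam=fixed("top")
for n,col,box,z in [("red_tray","red",(330,135,440,210),.016),("blue_tray","blue",(215,145,320,210),.016),("bottle","green",(185,215,220,250),.07),
  ("jar","dark",(225,232,257,264),.042),("lever","yellow",(270,215,310,260),.012),("box","orange",(320,205,350,245),.022),("bearing","dark",(355,220,390,252),.016),
  ("oil","red",(405,225,435,255),.07),("blever","dark",(440,200,475,245),.012)]:
    for c in blobs(im,col,box)[:2]:
        p,s,a=rect(c,cam,z); print(n,p.round(4),np.round(s,1),"yaw %.1f"%np.degrees(a),"r %.3f"%np.hypot(*p))
E
```

```text
red_tray [ 0.6253 -0.1744] [257.6 133. ] yaw -80.8 r 0.649
blue_tray [0.6151 0.1844] [256.  130.8] yaw 87.8 r 0.642
bottle [0.4473 0.3696] [41.2 29. ] yaw 88.6 r 0.580
jar [0.4    0.2612] [41.7 38.2] yaw 88.7 r 0.478
lever [0.4262 0.1213] [93.3 18.9] yaw 25.7 r 0.443
box [ 0.4627 -0.0115] [57.2 39.2] yaw -1.3 r 0.463
bearing [ 0.4307 -0.1291] [33.8 32.1] yaw 43.3 r 0.450
oil [ 0.4121 -0.265 ] [23.2 23. ] yaw 88.7 r 0.490
blever [ 0.4613 -0.3856] [94.7 21.2] yaw -14.6 r 0.601
```

```bash
cat >> h.py <<'E'
RT=(np.array([.6253,-.1744]),np.radians(9.2)); BT=(np.array([.6151,.1844]),np.radians(-2.2))
def comp(T,y):
    p,a=T; return p+y*np.array([-np.sin(a),np.cos(a)])
def best(xy,z,a):
    """(cost, orientation) of the half turn with the smaller joint change"""
    q0=sense()["joint_pos"]; o=[]
    for k in (0,np.pi):
        q=inverse_kinematics([*xy,z],down(a+k))
        if q is not None: o.append((np.abs(np.asarray(q)-q0).max(),a+k))
    return min(o)
def go(xy,z,a):
    c,a=best(xy,z,a); movep([*xy,z],down(a)); return a
def look(name):
    s=sense(); im,d=camera("wrist"); cv2.imwrite(f"pics/{name}.png",im[:,:,::-1]); return im,d,wristpose(s)
E
python3 - <<'E'
from h import *
for n,xy,z,a in [("b",(.447,.37),.2,0),("bp",comp(RT,-.084),.04,RT[1]),("l",(.426,.121),.022,np.radians(115.7)),("lp",comp(RT,.084),.03,RT[1]+np.pi/2),
 ("x",(.4627,-.0115),.02,np.radians(88.7)),("xp",comp(RT,0),.03,RT[1]),("be",(.4307,-.1291),.02,1.5),("bep",comp(BT,-.084),.03,BT[1]),("j",(.4,.26),.03,1),("jp",comp(BT,0),.03,BT[1])]:
    print(n,np.round(xy,3),[None if (q:=inverse_kinematics([*xy,z],down(a+k))) is None else np.round(q,2)[[0,2,4,5,6]] for k in (0,np.pi)])
go((.447,.37),.2,0)
im,d,cam=look("w1"); print(sense()["time_s"],sense()["position"])
for c in blobs(im,"green",amin=60): print(cv2.boundingRect(c),rect(c,cam,.075))
E
```

```text
b [0.447 0.37 ] [array([ 0.04, -1.18,  0.67,  1.16, -1.34]), array([ 0.04, -1.18,  0.67,  1.16,  1.8 ])]
bp [ 0.639 -0.257] [array([ 0.65, -0.5 ,  0.46,  0.85,  0.12]), array([ 0.21,  0.16, -0.15,  0.77, -2.54])]
l [0.426 0.121] [array([ 0.41, -1.  ,  0.96,  0.74,  0.76]), array([ 0.05, -0.52,  0.55,  0.5 , -2.02])]
lp [ 0.612 -0.091] [array([ 0.57, -0.7 ,  0.66,  0.82,  1.27]), array([ 0.26, -0.25,  0.25,  0.68, -1.54])]
x [ 0.463 -0.012] [array([ 0.34, -0.5 ,  0.53,  0.52,  0.98]), array([ 0.21, -0.35,  0.38,  0.48, -2.02])]
xp [ 0.625 -0.174] [array([ 0.61, -0.58,  0.55,  0.81, -0.08]), array([-0.38,  0.91, -0.88,  0.92, -2.04])]
be [ 0.431 -0.129] [array([ 0.64, -0.54,  0.58,  0.52,  1.15]), array([ 0.35, -0.19,  0.21,  0.43, -1.65])]
bep [0.612 0.1  ] [array([ 0.17, -0.57,  0.54,  0.77, -0.72]), array([ 0.52, -1.19,  1.08,  1.13,  2.05])]
j [0.4  0.26] [array([ 0.2 , -1.19,  1.06,  0.95, -0.62]), array([-1.08,  0.52, -0.55,  0.52, -2.28])]
jp [0.615 0.184] [array([ 0.11, -0.69,  0.65,  0.84, -0.92]), array([ 0.37, -1.19,  1.08,  1.16,  1.94])]
3.8333 [0.44752046 0.36948232 0.19988326]
(311, 170, 28, 29) (array([0.4526499 , 0.38021624], dtype=float32), (np.float32(23.539978), np.float32(22.154602)), np.float32(1.5707238))
```

View pics/w1.png

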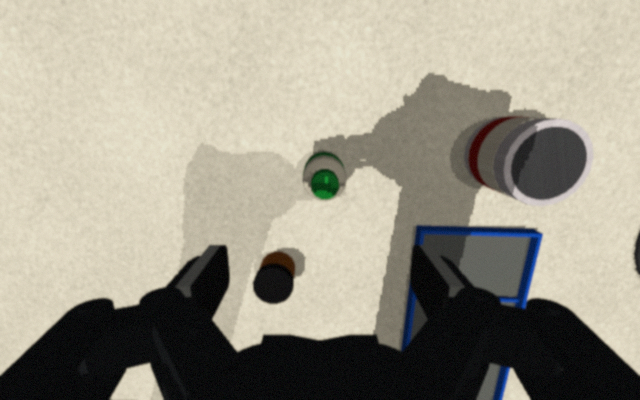

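The wrist view shows the green cap at (325,184), the jar lid at (273,283) and the tin well clear. The cap measures 23.5 mm against the true 24, at (0.453, 0.380).

```bash
cat >> h.py <<'E'
def centre(d,cam,near,z0,z1,r=.05):
    """centre of depth points between heights z0,z1 near a point: circle round them"""
    K,p,R=cam; v,u=np.mgrid[:400,:640]; P=p+(np.dstack([(u-K[0,2])/K[0,0],(v-K[1,2])/K[1,1],np.ones(d.shape)])*d[...,None])@R.T
    k=(d>0)&(P[...,2]>z0)&(P[...,2]<z1)&(np.hypot(P[...,0]-near[0],P[...,1]-near[1])<r)
    Q=P[k]; c,rad=cv2.minEnclosingCircle((Q[:,:2]*1000).astype(np.float32)); return np.array(c)/1000,rad,Q.mean(0),len(Q)
def pick(xy,z,a,opening,N,hi=.2):
    command_gripper(opening); a=go(xy,hi,a); move_l([*xy,z],feed=.12); command_gripper(0.,N)
    g=sense(); move_l([*xy,hi],feed=.2); s=sense(); print("picked gap %.4f force %.1f -> lifted gap %.4f force %.1f t %.1f"%(g["finger_gap"],g["gripper_force"],s["finger_gap"],s["gripper_force"],s["time_s"]))
def place(xy,z,a,opening,hi=.2):
    go(xy,hi,a); move_l([*xy,z+.02],feed=.2); hit=move_l([*xy,z],feed=.04,until_force=6)
    print("down",hit,sense()["position"].round(4)); command_gripper(opening); move_l([*xy,hi],feed=.2); print("t",sense()["time_s"])
E
python3 - <<'E'
from h import *
im,d,cam=look("w2"); print(centre(d,cam,(.4526,.38),.066,.085)); print(centre(d,cam,(.4526,.38),.03,.085))
E
```

```text
(array([0.45257794, 0.37898764]), 11.905678749084473, array([0.45256699, 0.37990384, 0.07554953]), 673)
(array([0.45269424, 0.37943295]), 20.026260375976562, array([0.45239993, 0.38348361, 0.06251728]), 1640)
```

```bash
python3 - <<'E'
from h import *
pick((.4526,.3792),.034,0,.065,35)
place(comp(RT,-.084),.039,RT[1],.065)
command_gripper(.045); a=go((.4262,.1213),.2,np.radians(115.7))
im,d,cam=look("w3")
for c in blobs(im,"yellow",amin=60): print(cv2.boundingRect(c),rect(c,cam,.012))
t,_=camera("top"); cv2.imwrite("pics/top1.png",cv2.resize(t[130:270,180:480,::-1],None,fx=2.5,fy=2.5)); print(sense()["time_s"])
E
```

```text
picked gap 0.0392 force 35.5 -> lifted gap 0.0394 force 35.2 t 7.3
down True [ 0.6385 -0.2575  0.0398]
t 12.3667
(312, 133, 19, 89) (array([0.42644456, 0.1227909 ], dtype=float32), (np.float32(92.35692), np.float32(18.59983)), np.float32(0.45777392))
14.4
```

View pics/w3.png

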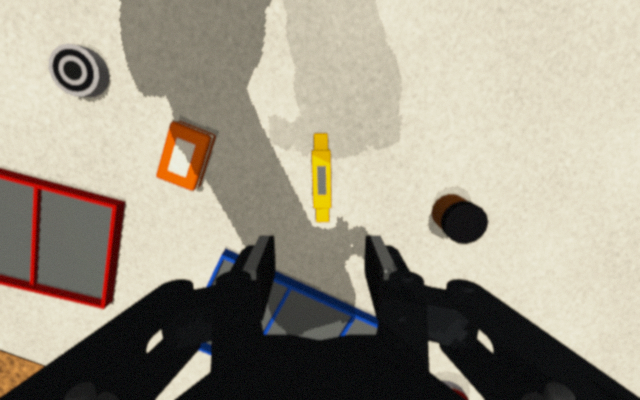

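View pics/top1.png

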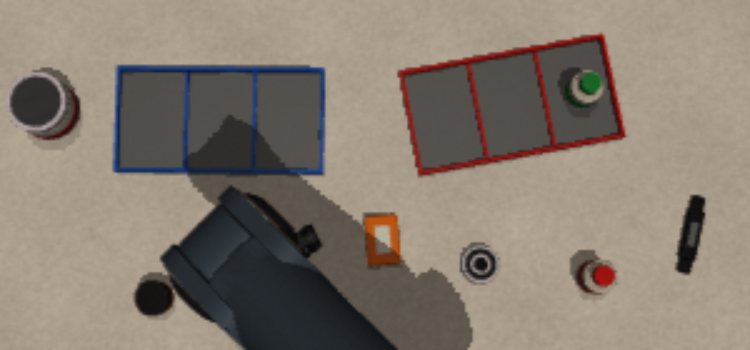

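The wrist view shows the lever alone at (321,178), with its sizes right. The cropped top view shows the bottle standing in the outer right red compartment at (585,88).

```bash
python3 - <<'E'
from h import *
xy=(.4264,.1228)
command_gripper(.036); go(xy,.2,np.radians(116))
move_l([*xy,.05],feed=.15); h=move_l([*xy,.018],feed=.03,until_force=4); z=sense()["position"][2]; print(h,z)
z=max(z+.0035,.0205); move_l([*xy,z],feed=.05); command_gripper(0.,35); s=sense(); print("z",z,s["finger_gap"],s["gripper_force"],s["wrist_force"])
move_l([*xy,.15],feed=.2); print(sense()["finger_gap"],sense()["gripper_force"],sense()["time_s"])
place(comp(RT,.084),z+.005,RT[1]+np.pi/2,.04,hi=.15)
print(sense()["position"])
E
```

```text
True 0.024029030333882283
z 0.027529030333882282 0.019175170583471814 34.39850449562073 [ 0.16486357 -0.90568292  2.81467166]
0.018703017831030583 34.11898076534271 18.1667
down True [ 0.6115 -0.0918  0.0326]
t 21.4833
[ 0.61101609 -0.09184399  0.14892578]
```

```bash
python3 - <<'E'
from h import *
command_gripper(.06); go((.4627,-.0115),.2,np.radians(88.7))
im,d,cam=look("w4")
for c in blobs(im,"orange",amin=60): print(cv2.boundingRect(c),rect(c,cam,.022))
print(centre(d,cam,(.4627,-.0115),.016,.03))
E
```

```text
(300, 148, 43, 61) (array([ 0.46264234, -0.01006484], dtype=float32), (np.float32(59.812927), np.float32(38.74171)), np.float32(0.057507932))
(array([ 0.46371652, -0.00957646]), 36.08830261230469, array([ 0.46201436, -0.00995294,  0.0228634 ]), 2402)
```

View pics/w4.png

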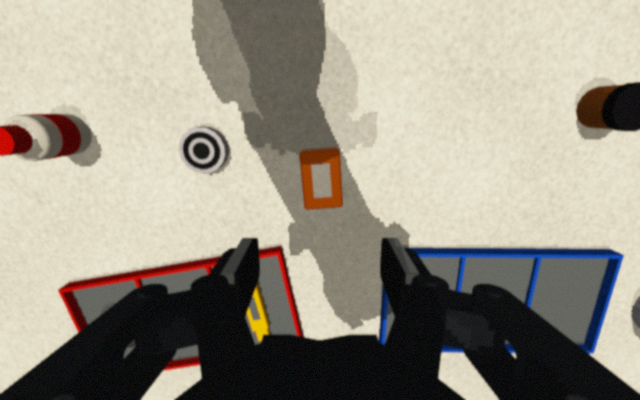

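The box is at (321,179) and measures 59.8 x 38.7 mm, yaw 3.3°. The lever is visible lying in the near red compartment at (258,310).

```bash
python3 - <<'E'
from h import *
pick((.4626,-.0100),.028,np.radians(93.3),.06,35,hi=.15)
place(comp(RT,0),.033,RT[1],.055,hi=.15)
command_gripper(.065); go((.4307,-.1291),.2,np.radians(90))
im,d,cam=look("w5")
print(centre(d,cam,(.4307,-.1291),.011,.03)); print(sense()["time_s"])
E
```

```text
picked gap 0.0391 force 35.9 -> lifted gap 0.0396 force 35.3 t 25.4
down True [ 0.6252 -0.1745  0.0338]
t 28.4833
(array([ 0.43225726, -0.12742939]), 23.02417755126953, array([ 0.43129898, -0.12734209,  0.01744663]), 1558)
30.0333
```

View pics/w5.png

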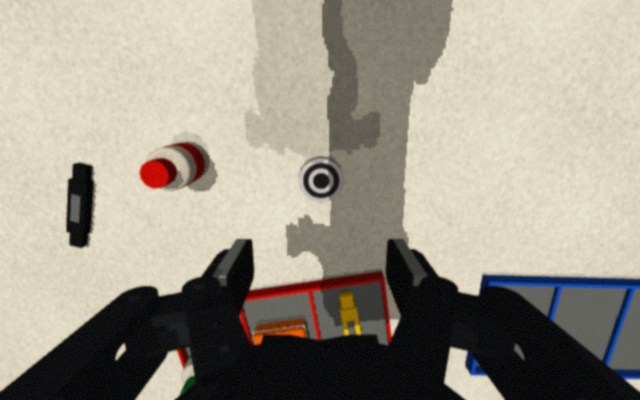

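The bearing is at (321,180), radius 23.0 mm as given. The box at (280,333) and the lever at (348,312) lie in the red tray.

```bash
python3 - <<'E'
from h import *
pick((.432,-.1274),.0275,np.radians(90),.062,45,hi=.15)
place(comp(BT,-.084),.0325,BT[1],.062,hi=.15)
command_gripper(.06); go((.40,.2612),.2,np.radians(60))
im,d,cam=look("w6")
print(centre(d,cam,(.40,.2612),.036,.05)); print(sense()["time_s"])
E
```

```text
picked gap 0.0439 force 44.7 -> lifted gap 0.0439 force 45.9 t 32.8
down True [0.6119 0.1002 0.0336]
t 36.1083
(array([0.40037009, 0.26521341]), 20.90977668762207, array([0.39964286, 0.26569094, 0.04297271]), 1550)
38.2333
```

View pics/w6.png

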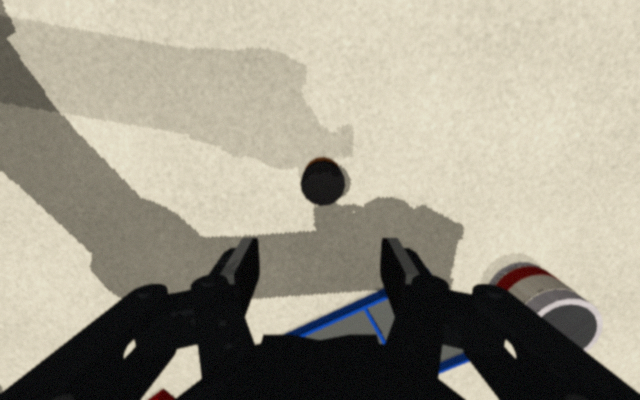

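The jar lid is at (322,182), radius 20.9 mm, centre (0.400, 0.2655).

```bash
python3 - <<'E'
from h import *
pick((.400,.2655),.030,np.radians(60),.062,35,hi=.15)
place(comp(BT,0),.035,BT[1],.062,hi=.2)
move_joints([1.286,0.469,-0.049,1.532,0.024,1.141,-0.082])
t,d=camera("top"); cv2.imwrite("pics/top2.png",cv2.resize(t[130:270,180:480,::-1],None,fx=2.5,fy=2.5)); print(sense()["time_s"])
cam=fixed("top"); K=cam[0]
for n,xy,h,T in [("bottle",comp(RT,-.084),.08,RT),("lever",comp(RT,.084),.017,RT),("box",comp(RT,0),.027,RT),("bearing",comp(BT,-.084),.021,BT),("jar",comp(BT,0),.047,BT)]:
    c,r,m,k=centre(d,cam,xy,h-.006,h+.008,.055); a=T[1]; e=np.array([[np.cos(a),np.sin(a)],[-np.sin(a),np.cos(a)]])@(m[:2]-xy); print(n,"off (tray axes, mm)",(e*1000).round(1),"top z %.4f want %.3f"%(m[2],h),k)
E
```

```text
picked gap 0.0408 force 34.7 -> lifted gap 0.0409 force 35.4 t 41.0
down True [0.6149 0.1842 0.0359]
t 44.6
47.9667
bottle off (tray axes, mm) [-1.6 -0.6] top z 0.0800 want 0.080 53
lever off (tray axes, mm) [-1.6  1.6] top z 0.0161 want 0.017 243
box off (tray axes, mm) [-1.3  0.1] top z 0.0271 want 0.027 249
bearing off (tray axes, mm) [-0.  -5.9] top z 0.0211 want 0.021 189
jar off (tray axes, mm) [-0.9 -1.8] top z 0.0469 want 0.047 151
```

View pics/top2.png

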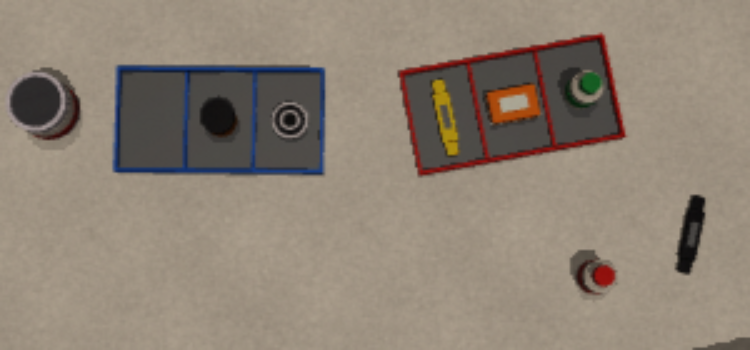

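All five things lie in their own compartments at the right heights, and the black lever, red-cap bottle and tin haven't moved. The bearing's offset of about 6 mm leaves wide clearance. Handing in.

```bash
python3 -c "
from rig import *
print(finish_job())"
```

```text
the job is handed in; nothing more can be done
None
```

Both kits are made up and handed in after about 48 s: the bottle, yellow lever and patch box are in the red tray, the bearing and grease jar are in the blue tray, and everything is released; the result of the judging was not shown.

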